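# Present a feed roller's gear end to the inspection camera

## Task

Draw the feed roller with the blue head up out of the rack, then tilt it and hold its brass gear end up to the inspection camera: gear in the middle of the view about 80 mm in front of the lens, the roller lying along the line of sight so that the gear end faces squarely into the lens. Do not touch the camera or its stand, and leave the other two rollers, the blue bin and the screwdriver where they are. Finish while still holding the roller there, steady and in the gripper alone.

Things in the scene. Friction and masses are not known exactly. Their poses are not given: they have to be found in the camera images.
- roller_blue: the feed roller to present: blue square head, 150 mm long, 0.15 kg. Origin: centre of the gear's end face (lower end in the rack); z runs from gear to head. Along z: brass gear 0-14 mm (dia. 26), shaft (dia. 10) 14-24, black rubber sleeve (dia. 25) 24-96, shaft 96-112, head 112-150. Starts upright in any of the rack's bores, gear end hidden, standing on the bore floor 10 mm above the bench.
- roller_blue_gear (a point): centre of the end face of the blue-headed roller's brass gear (same point as the body's origin)
- roller_blue_head (a point): centre of the blue grip head, 131 mm along the roller from the gear's end face, 141 mm above the bench at the start. The head is 20 x 20 mm and 38 mm long, its flats face the roller's x and y axes (turned to any yaw); grip it across two opposite flats
- roller_white: a feed roller 150 mm long with a square white plastic grip head. Same shape and axes as the blue one; a bystander that stays in the rack.
- roller_yellow: a feed roller 150 mm long with a square yellow plastic grip head. Same shape and axes as the blue one; a bystander that stays in the rack.
- rack: grey plastic block fixed to the bench, 60 (x) x 236 (y) x 70 (z) mm, with three upright blind bores 28 mm wide and 60 mm deep in a row along its y axis, 85 mm apart (the middle one in the centre). Origin: centre of its underside, on the bench. Place and yaw vary.
- stand: inspection camera stand fixed to the bench: a dark steel foot plate 170 (x) x 120 (y) x 12 mm (x -95 to +75 mm from the origin) with two small uprights 87 mm high that carry the camera. Origin: on the bench straight below the centre of the lens front. Place and yaw vary.
- camera: inspection camera fixed on the stand: white box 50 x 58 x 56 mm, black barrel, black ring lamp 60 mm wide with white LEDs round a dark lens. Origin: centre of the lens front, 100 mm above the bench. Its z axis is the line of sight out of the lens: 45 degrees above level, to the stand's -x side (roughly towards the robot). The presented roller's z axis should point the same way.
- focus (a point): point in the air on the line of sight, 80 mm in front of the lens (157 mm above the bench, 57 mm from the stand's origin towards its -x side): where the centre of the gear's end face belongs
- screw_bin: blue open plastic bin 100 x 120 x 45 mm, loose; a bystander. Origin: centre of its underside.
- screwdriver: screwdriver with red handle, 170 mm long, lying loose on the bench; a bystander.

How it is judged (in metres and radians):
On the way:
1. the blue-headed roller is drawn fully out of its bore, its gear above the rack's top (z of roller_blue_gear in the frame of rack above 0.075 m and contact force between roller_blue and rack below 0.1 N and contact force between roller_blue and the fingers above 1 N), for 0.1 s.
At the end, for the whole second after the job is handed in: Blue-headed roller held still by the gripper alone, gear end face within 25 mm of the point 80 mm before the lens, axis within 0.22 rad of the line of sight, gear towards the lens; other rollers upright in the rack (within 15 mm), bin and screwdriver within 30 mm of their starts (distance between roller_blue_gear and focus below 0.025 m and angle between the z axis of roller_blue and the z axis of camera, either way round below 0.22 rad and z of roller_blue_head in the frame of camera above 0.15 m and height (world z) of roller_blue_gear above 0.12 m and contact force between roller_blue and the fingers above 1 N and contact force between roller_blue and rack below 0.1 N and contact force between roller_blue and stand below 0.1 N and contact force between roller_blue and screw_bin below 0.1 N and contact force between roller_blue and screwdriver below 0.1 N and contact force between roller_blue and roller_white below 0.1 N and contact force between roller_blue and roller_yellow below 0.1 N and linear speed of roller_blue below 0.03 m/s and angular speed of roller_blue below 0.2 rad/s and distance of each of roller_white, roller_yellow from where it was at the start of the episode below 0.015 m and distance of each of screw_bin, screwdriver from where it was at the start of the episode below 0.03 m and angle between each of roller_white, roller_yellow's own z axis and vertical below 0.2 rad); the arm keeps its last pose, push and grip.
It fails at once if the camera or its stand is touched (over 1 N) (contact force between stand and roller_blue above 1 N or contact force between stand and the fingers above 1 N or contact force between stand and the arm above 1 N).
It fails at once if another roller is disturbed (moved over 20 mm) (distance of any of roller_white, roller_yellow from where it was at the start of the episode above 0.02 m).
It fails at once if the bin or the screwdriver is pushed away (over 30 mm) (distance of any of screw_bin, screwdriver from where it was at the start of the episode above 0.03 m).
It also fails if it takes over 40 s, if anything falls off the work surface, if the arm or the gripper's body presses on something with over 40 N, if the wrist force passes 120 N, or if a joint passes its speed limit or range.

## Robot

A 6-joint arm with a two-finger parallel gripper is mounted at the origin on the work surface. World frame = base frame: x ahead of the robot, y to its left, z up, the work surface at z = 0. Lengths are in mm, angles in rad, forces in N, time in s.
With the tool pointing down it reaches from about 325 to 875 mm from the base axis. Payload 4.4 kg.
Tool frame: the origin (TCP) lies on the centre line of the jaws, within the pads' length; the fingertips stand ahead of it and the grasp point (between the pads) lies 6 mm ahead of it (ctrl.tcp_to_tips is the z of the fingertips in the tool frame, in mm); z points along the fingers, y is the direction in which the jaws open and shut (so a half turn about z gives the same grasp; the last joint's range is limited). The gripper opens to 85 mm and grips with 20 to 120 N. Pads are 22 mm wide; open, the fingers measure 114 mm over their backs; the gripper's body (76 mm by 85 mm) begins 54 mm behind the grasp point. The pads swing forward as they close: fully open they stand 13 mm farther back than shut.
Start: joints at [1.125, 0.207, 1.542, -0, 1.393, -0.15], TCP at [167.625, 550.027, 256.282] pointing down, gripper open.
Joint ranges: [-2.73, 2.73], [-0.86, 2.22], [0.23, 2.46], [-1.11, 4.25], [0.08, 2.63], [-2.82, 2.82]. Speed limits (rad/s): [2.79, 2.79, 3.14, 3.14, 3.14, 3.14].

## Interface

Orientations are given as a 3x3 rotation matrix whose columns are the frame's x, y, z axes.
In Python, from plant import ctrl, sensors, optics gives the robot as it stands. Calls block until the motion is done:
- ctrl.move_ptp(position, orientation): joint-space move of the TCP to a pose.
- ctrl.move_l(position, rot=None, vel=150, threshold=None): straight line of the TCP; rot=None keeps the orientation; vel is the mean speed in mm/s. With threshold (N) it stops when the force on the tool has changed by that much, and returns True; else False.
- ctrl.set_joints(angles): joint-space move.
- ctrl.gripper_to(opening, force=None): finger opening in mm; force is the grip in N (None keeps the last); returns when the fingers have stopped.
- ctrl.hold(seconds).
- ctrl.solve_ik(position, orientation): joint angles nearest the present ones, or None.
- sensors.read_state(): the state.
- optics.grab_frame(name): name is "scene" or "top" or "wrist"; returns (picture, depth): 420x560x3 uint8, red, green, blue; 420x560 float32, mm along the optical axis (not along the pixel's ray), 0 where there is no reading.
- optics.camera_params(name): a dict with "mtx" (3x3 intrinsics, pixels), "R" (3x3) and "t" (3): a world point X has camera coordinates R X + t; the wrist camera has in their place "T_tool_cam" (4x4, takes a point from camera to tool coordinates, whose origin is the TCP and whose axes are the flange's). Camera axes: x right, y down, z forward; pixel columns grow to the right and rows downward; lengths in mm; the calibration is good to about 2 mm. A picture is of the moment at which its call begins: read the wrist's pose just before it. camera_params takes no time and is no camera call.
A pose or a line that the arm cannot do raises ctrl.MotionError and nothing moves.
- ctrl.finish_job(): hands the job in, once; it reports no verdict.
The state is a dict: "t": time; "q": joint angles; "qvel": joint speeds; "tau": joint torques, N m; "eef_pos": TCP position; "eef_rot": TCP orientation; "force": force on the tool from outside, world axes, zero at the start; "wrist_torque": the same for the moment, N m; "grip_width": finger opening in mm.
Only numpy, scipy, OpenCV 4.12 (cv2) and the standard library are available. Lean on these libraries where they do the work, as an engineer would, in place of code of your own. Each camera call takes 0.05 s, during which the arm holds its last target.

## Working session

There is one attempt and no reset: what is moved stays moved. The work goes in short steps, each a Python script; the robot and the scene stay as the last script left them, time stands still between calls to the robot, and variables do not carry over. Pictures are saved under pics/ and viewed, and the job is handed in when it is done.

```bash
ls; mkdir -p pics
python3 - <<'E'
from plant import ctrl,sensors,optics
import cv2,numpy as np
s=sensors.read_state();print(s['t'],s['eef_pos'],s['eef_rot'],ctrl.tcp_to_tips)
for n in ("scene","top"):
    im,d=optics.grab_frame(n);cv2.imwrite(f"pics/{n}0.png",im[:,:,::-1]);np.savez(f"{n}0.npz",im=im,d=d)
    print(n,{k:np.round(v,3).tolist() for k,v in optics.camera_params(n).items()})
print(optics.camera_params("wrist"))
E
```

```text
pics
0.0 [167.28776261 549.38323098 255.09342766] [[-9.56577115e-01  2.91477562e-01 -1.02668283e-03]
 [ 2.91479131e-01  9.56574905e-01 -2.08957380e-03]
 [ 3.73035153e-04 -2.29809509e-03 -9.99997290e-01]] 25.0
scene {'mtx': [[448.734, 0.0, 278.544], [0.0, 448.734, 212.338], [0.0, 0.0, 1.0]], 'R': [[-0.697, 0.717, -0.012], [0.558, 0.532, -0.637], [-0.45, -0.45, -0.771]], 't': [402.738, -274.742, 1281.621]}
top {'mtx': [[485.498, 0.0, 278.28], [0.0, 485.498, 212.239], [0.0, 0.0, 1.0]], 'R': [[-0.023, -1.0, 0.001], [-0.998, 0.023, -0.066], [0.066, -0.003, -0.998]], 't': [47.261, 600.952, 1078.434]}
{'mtx': array([[307.06362873,   0.        , 278.27066783],
       [  0.        , 307.06362873, 206.21894132],
       [  0.        ,   0.        ,   1.        ]]), 'T_tool_cam': array([[-4.10457948e-04, -9.64341768e-01, -2.64659755e-01,
         6.65778848e+01],
       [ 9.99999439e-01, -6.54222162e-04,  8.32903510e-04,
        -2.43623962e-02],
       [-9.76349921e-04, -2.64659265e-01,  9.64341496e-01,
        -1.17717502e+02],
       [ 0.00000000e+00,  0.00000000e+00,  0.00000000e+00,
         1.00000000e+00]])}
```

View pics/scene0.png

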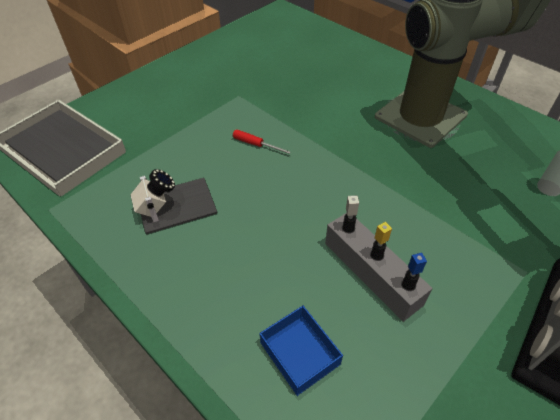

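View pics/top0.png

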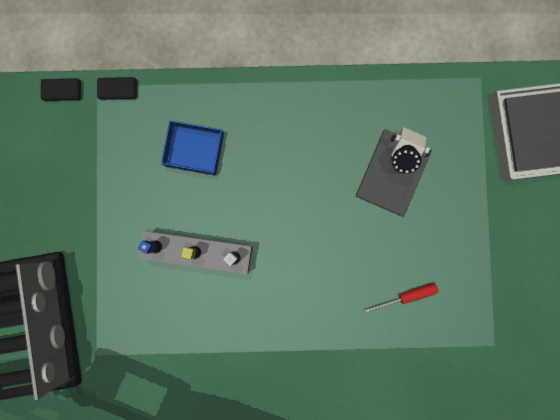

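```bash
cat > h.py <<'E'
import numpy as np,cv2
from plant import ctrl,sensors,optics
def px2w(name,u,v,z=None,depth=None):
    p=optics.camera_params(name);K,R,t=p['mtx'],p['R'],p['t']
    r=R.T@np.linalg.solve(K,[u,v,1]);c=-R.T@t
    if depth is not None: return c+r*depth
    return c+r*(z-c[2])/r[2]
def w2px(name,X):
    p=optics.camera_params(name);x=p['mtx']@(p['R']@np.array(X,float)+p['t']);return x[:2]/x[2]
E
python3 - <<'E'
from h import *
T=np.load('top0.npz')['im'][:,:,::-1]
a=cv2.resize(T[215:285,125:265],None,fx=5,fy=5,interpolation=cv2.INTER_CUBIC)
cv2.imwrite('pics/a.png',a)
b=cv2.resize(T[120:225,345:445],None,fx=5,fy=5,interpolation=cv2.INTER_CUBIC)
cv2.imwrite('pics/b.png',b)
S=np.load('scene0.npz')['im'][:,:,::-1]
c=cv2.resize(S[185:325,315:445],None,fx=4,fy=4,interpolation=cv2.INTER_CUBIC)
cv2.imwrite('pics/c.png',c)
E
```

```text
(no output)
```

View pics/a.png

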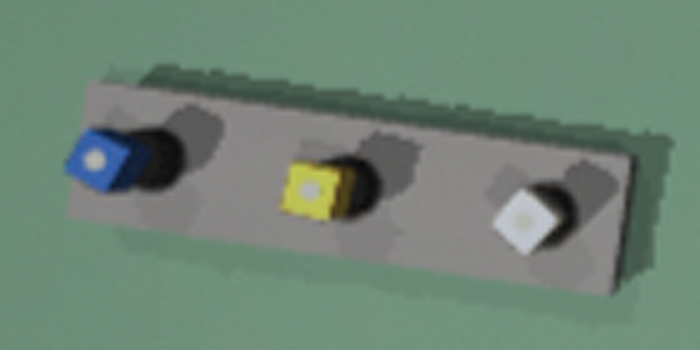

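View pics/b.png

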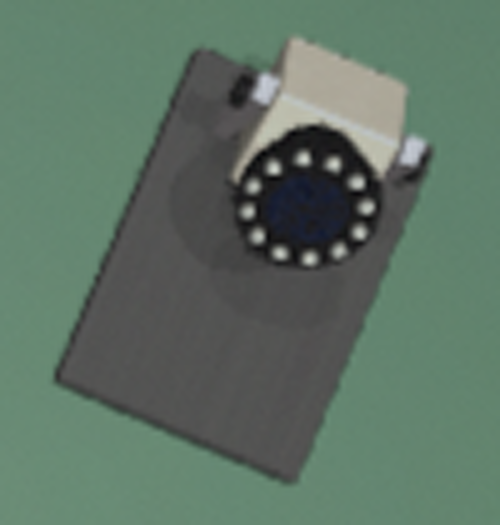

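View pics/c.png

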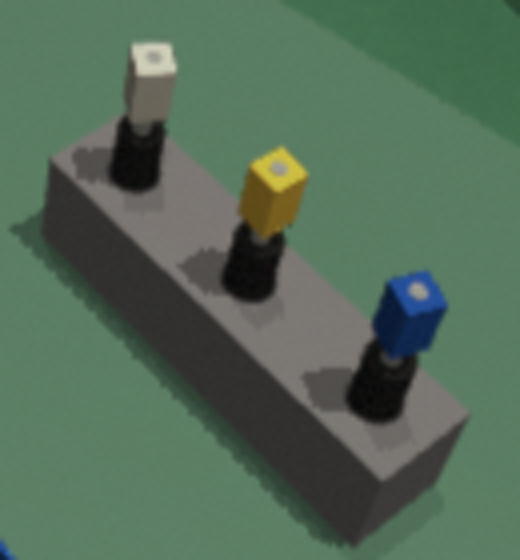

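Run:
```python
from h import *
np.set_printoptions(precision=1,suppress=True)
A=lambda x,y:((x+.5)/5-.5+125,(y+.5)/5-.5+215)
B=lambda x,y:((x+.5)/5-.5+345,(y+.5)/5-.5+120)
C=lambda x,y:((x+.5)/4-.5+315,(y+.5)/4-.5+185)
for nm,p in dict(blue=(95,160),yel=(310,190),wh=(527,221)).items(): print(nm,px2w('top',*A(*p),z=160))
for nm,p in dict(blue=(418,291),yel=(279,169),wh=(154,58)).items(): print(nm,'scene',px2w('scene',*C(*p),z=160))
rk=np.array([px2w('top',*A(*p),z=70) for p in [(100,80),(635,155),(612,296),(68,217)]]);print(rk,rk.mean(0),np.linalg.norm(np.diff(rk,axis=0),axis=1))
st=np.array([px2w('top',*B(*p),z=12) for p in [(200,48),(57,380),(295,483)]]);print(st,np.linalg.norm(np.diff(st,axis=0),axis=1))
d=st[0]-st[1];d/=np.linalg.norm(d);e=st[1]-st[2];e/=np.linalg.norm(e);print('d',d,np.degrees(np.arctan2(d[1],d[0])),np.degrees(np.arctan2(-e[0],e[1])))
print('origin from foot',(st[1]+st[2])/2+95*d)
print('lens',px2w('top',*B(307,207),z=100))
# depth
z=np.load('top0.npz')['d']
u,v=B(307,207);print(px2w('top',u,v,depth=z[int(round(v)),int(round(u))]))
# blue head top mask by depth in scene & top
for n in('top','scene'):
    f=np.load(n+'0.npz');im,dd=f['im'].astype(int),f['d']
    pr=optics.camera_params(n);vv,uu=np.mgrid[:420,:560]
    X=(np.stack([uu,vv,np.ones_like(uu)],-1)@np.linalg.inv(pr['mtx']).T*dd[...,None]-pr['t'])@pr['R']
    np.save(n+'X.npy',X)
    m=(im[...,2]>im[...,0]+40)&(X[...,2]>152)&(X[...,2]<170)
    P=X[m];print(n,len(P),P.mean(0),cv2.minAreaRect(P[:,:2].astype(np.float32)))
X=np.load('sceneX.npy');u,v=147,205;print(X[205:215:3,150:200:16].reshape(-1,3))
```

```text
blue [531.  299.8 160. ]
yel [517.4 215.5 160. ]
wh [503.3 130.6 160. ]
blue scene [530.6 299.2 160. ]
yel scene [517.1 215.7 160. ]
wh scene [503.  131.8 160. ]
[[565.5 322.3  70. ]
 [528.   92.7  70. ]
 [468.1 103.7  70. ]
 [507.1 336.3  70. ]] [517.2 213.7  70. ] [232.7  61.  235.9]
[[ 788.6 -215.8   12. ]
 [ 636.4 -144.7   12. ]
 [ 586.9 -251.6   12. ]] [167.9 117.8]
d [ 0.9 -0.4  0. ] -25.025766346938806 -24.886831759184567
origin from foot [ 697.7 -238.3   12. ]
lens [ 698.9 -238.3  100. ]
[ 698.7 -238.1  100.8]
top 95 [530.9 298.5 159.9] ((530.8003540039062, 299.02972412109375), (19.93431854248047, 19.71385383605957), 58.662132263183594)
scene 133 [533.9 300.4 159. ] ((532.0745239257812, 299.56427001953125), (20.918821334838867, 20.570049285888672), 61.77096939086914)
[[ 755.5 -219.2   73.3]
 [ 709.6 -242.4   15.6]
 [ 682.4 -217.    13.1]
 [ 655.7 -190.3   11.9]
 [ 758.6 -217.4   67.2]
 [ 714.5 -236.4   13.7]
 [ 687.8 -210.4   12. ]
 [ 662.2 -182.2   13.1]
 [ 757.2 -226.9   47.8]
 [ 718.8 -231.8   10.3]
 [ 693.8 -202.5   12.8]
 [ 668.2 -174.8   13.5]
 [ 756.7 -234.7   30.1]
 [ 725.9 -220.7   14.8]
 [ 699.9 -194.3   14. ]
 [ 673.5 -168.6   12.3]]
```

```bash
cat >> h.py <<'E'
def Rdown(az):
    y=np.array([np.cos(az),np.sin(az),0]);z=np.array([0,0,-1.]);return np.column_stack([np.cross(y,z),y,z])
s=np.radians(-25)
h=np.array([-np.cos(s),-np.sin(s),0]);a=(h+[0,0,1])/np.sqrt(2)
lens=np.array([698.4,-238.3,100.]);focus=lens+80*a
yp=np.array([-np.sin(s),np.cos(s),0]);Rp=np.column_stack([np.cross(yp,-a),yp,-a])
HB=np.array([531,299.3,141.]);GR=6
E
python3 - <<'E'
from h import *
R=Rdown(np.radians(-30))
print(focus,ctrl.solve_ik(HB+[0,0,6],R),ctrl.solve_ik(HB+[0,0,206],R))
for k in(0,90): print(ctrl.solve_ik(focus+(131+GR+k)*a,Rp))
ctrl.gripper_to(50,60)
ctrl.move_ptp(HB+[0,0,106],R)
print(sensors.read_state()['eef_pos'],sensors.read_state()['grip_width'],sensors.read_state()['t'])
s_=sensors.read_state();im,d=optics.grab_frame('wrist');cv2.imwrite('pics/w1.png',im[:,:,::-1])
T=optics.camera_params('wrist')['T_tool_cam'];K=optics.camera_params('wrist')['mtx']
vv,uu=np.mgrid[:420,:560]
X=(np.stack([uu,vv,np.ones_like(uu)],-1)@np.linalg.inv(K).T*d[...,None])@T[:3,:3].T+T[:3,3]
X=X@s_['eef_rot'].T+s_['eef_pos'];i=im.astype(int)
m=(i[...,2]>i[...,0]+40)&(X[...,2]>154)&(X[...,2]<168)
P=X[m];print(len(P),P.mean(0),cv2.minAreaRect(P[:,:2].astype(np.float32)))
E
```

```text
[ 647.13148944 -214.3931009   156.56854249] [ 3.71371958e-01  3.84119375e-01  1.55239448e+00 -4.44089210e-16
  1.20507880e+00  8.94970733e-01] [ 3.71371958e-01  2.27672531e-01  1.33084473e+00 -4.44089210e-16
  1.58307540e+00  8.94970733e-01]
[-0.45510822 -0.12015527  2.07681261  0.03411135  0.39983389 -1.61549637]
[-0.45897347 -0.37113188  2.12582788  0.02828017  0.60181328 -1.61012104]
[530.3841132  300.15335205 247.01123313] 49.9142378838986 2.1667
668 [532.7473147  299.72114352 159.70450953] ((532.0991821289062, 298.9672546386719), (19.211894989013672, 19.740385055541992), 59.11937713623047)
```

View pics/w1.png

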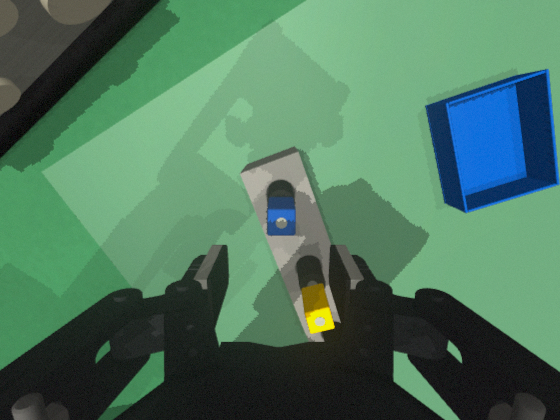

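The wrist view shows the blue head square to the jaws at about pixel (281, 220). Depth puts it at (532, 299, 160), which agrees with the top and scene cameras. Next I grasp and lift.

Run:
```python
from h import *
R=Rdown(np.radians(-30.5))
p=np.array([531.4,299.2,HB[2]+GR])
st=lambda n:(lambda s:print(n,s['t'],s['eef_pos'].round(1),s['grip_width'],np.round(s['force'],1)))(sensors.read_state())
print(ctrl.move_l(p,R,vel=80,threshold=15));st('down')
ctrl.gripper_to(10,60);st('grip')
ctrl.move_l(p+[0,0,40],vel=60);st('l1')
ctrl.move_l(p+[0,0,215],vel=120);st('up')
for n in('scene','wrist'):
    im,d=optics.grab_frame(n);cv2.imwrite(f'pics/{n}2.png',im[:,:,::-1])
```

```text
False
down 3.6167 [531.9 299.4 147.8] 50.04817036414835 [-0.2 -0.1  0.3]
grip 3.9917 [531.9 299.3 147.6] 19.208875710111297 [0.2 0.2 1.7]
l1 4.8083 [531.1 299.1 186.8] 19.666600165960073 [ 0.4 -0.3 -2.7]
up 6.4167 [531.  299.  360.7] 19.328814407670677 [-0.6 -0.2 -2.1]
```

View pics/scene2.png

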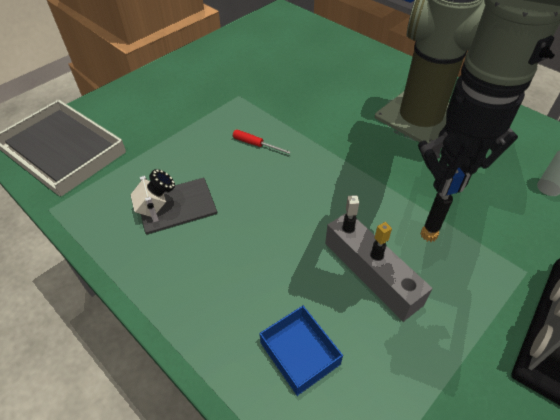

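View pics/wrist2.png

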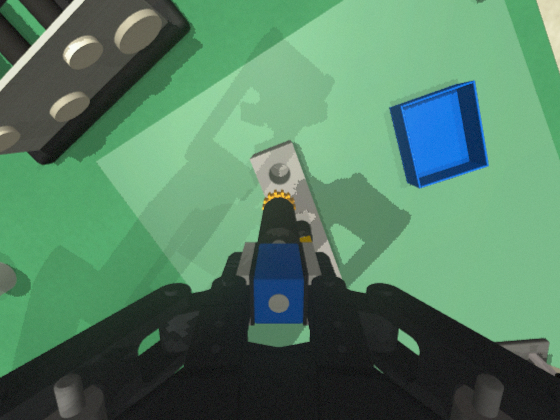

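The roller is out: its gear is at scene pixel (430, 234), the bore is empty, and white and yellow are still upright. Next is carry and tilt, with the jaw axis in the vertical plane so the flats take the gravity moment.

Run:
```python
from h import *
from scipy.spatial.transform import Rotation as Ro
st=lambda n:(lambda s:print(n,s['t'],s['eef_pos'].round(1),s['grip_width'],np.round(s['force'],1)))(sensors.read_state())
best=[(abs(q[5]),R) for sg in(90,-90) for R in[Rp@Ro.from_euler('z',sg,degrees=True).as_matrix()] for q in[ctrl.solve_ik(focus+(131+GR+90)*a,R)] if q is not None and not print(sg,np.round(q,2))]
R=min(best,key=lambda b:b[0])[1];np.save('R.npy',R)
ctrl.move_ptp([500,40,370],Rdown(np.radians(-30)));st('via')
ctrl.move_ptp(focus+(131+GR+90)*a,R);st('pre')
for n in('scene','top'):
    im,d=optics.grab_frame(n);cv2.imwrite(f'pics/{n}3.png',im[:,:,::-1])
```

```text
90 [-0.46 -0.37  2.13  0.03  0.6  -0.04]
via 7.5333 [500.3  40.7 370.1] 19.24552727523932 [-0.2 -0.  -1.3]
pre 8.4833 [ 502.4 -145.8  317.8] 19.121651116511078 [-0.   0.1 -1.4]
```

View pics/scene3.png

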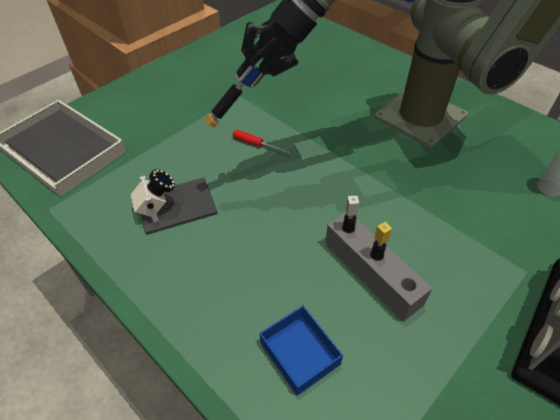

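View pics/top3.png

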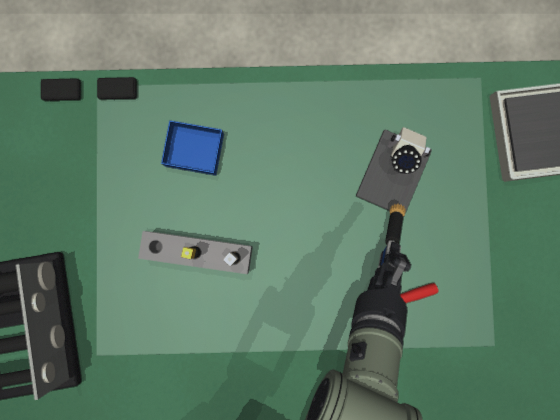

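The roller lies in line with the lens, with its gear at scene (211, 120) and top (397, 209). The bystanders haven't moved. I'll advance along the line of sight.

Run:
```python
from h import *
st=lambda n:(lambda s:print(n,s['t'],s['eef_pos'].round(1),s['grip_width'],np.round(s['force'],1)))(sensors.read_state())
R=np.load('R.npy')
print(ctrl.move_l(focus+(131+GR)*a,R,vel=50,threshold=10));ctrl.hold(.5);st('at')
s_=sensors.read_state();print('axis err',np.degrees(np.arccos(-s_['eef_rot'][:,2]@a)),'tcp err',s_['eef_pos']-focus-(131+GR)*a)
for n in('scene','top'):
    im,d=optics.grab_frame(n);np.savez(n+'4.npz',im=im,d=d)
    f=w2px(n,focus);hd=w2px(n,focus+131*a);print(n,'focus px',f,'head px',hd)
    u,v=f.astype(int);x0,y0=u-65,v-65
    c=cv2.resize(im[y0:y0+130,x0:x0+130,::-1],None,fx=4,fy=4,interpolation=cv2.INTER_CUBIC)
    print('focus in crop',(f-[x0,y0]+.5)*4-.5, x0,y0)
    cv2.imwrite(f'pics/{n}4.png',c)
```

```text
False
at 11.0333 [ 559.3 -173.5  253.5] 19.723649962167713 [ 1.  -0.3 -1.9]
axis err 0.0013884362508992235 tcp err [-0.00940677 -0.01273214  0.01230196]
scene focus px [183.89554248 153.31005832] head px [220.51505257 108.28265689]
focus in crop [265.0821699  262.74023327] 118 88
top focus px [402.51608639 182.17540233] head px [395.777185   222.73818797]
focus in crop [263.56434554 262.2016093 ] 337 117
```

View pics/scene4.png

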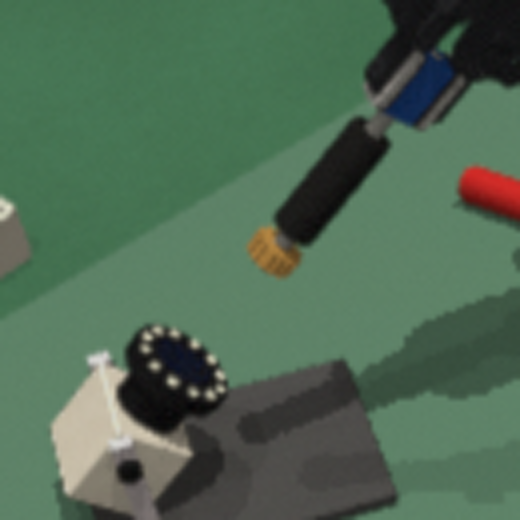

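View pics/top4.png

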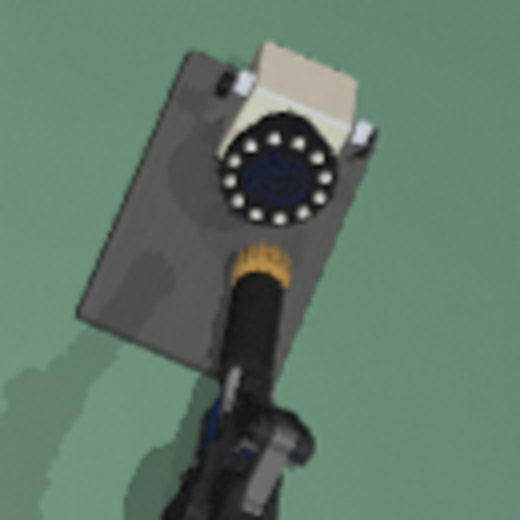

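The gear's end-face centre is at about (268, 262) in the scene crop, where the focus projects to (265, 263). In the top crop it also fits (263, 262). The roller's axis runs at about 50° in the scene view, against 50.8° predicted. Handing in.

Run:
```python
from h import *
ctrl.hold(.5);s_=sensors.read_state();print(s_['t'],s_['grip_width'],np.abs(s_['qvel']).max())
ctrl.finish_job()
```

```text
11.6333 19.418499654286755 0.001853682825857923
the job is handed in; nothing more can be done
```

I drew the blue-headed roller from the end bore of the rack, tilted it 45° and moved it in along the camera's line of sight. The job was handed in at 11.6 s with the gripper still holding it.

- **Position:** in the scene and top views the gear's end face appears within about 2 mm of the focus point. The gripper reached its target to 0.02 mm.
- **Alignment:** the gripper's axis matched the line of sight to 0.001°. The roller itself looked within about 1° of it in the scene view.
- **Grip:** the jaw opening read 19–20 mm on the 20 mm head, with 60 N of grip force set. At the end the joints were almost still (below 0.002 rad/s).
- **Surroundings:** I saw no contact with the camera or its stand. The other two rollers, the bin and the screwdriver looked unmoved in the pictures taken just before the final approach.

No check failed. Positions were judged by eye from the pictures, to a few millimetres, and the hand-in reports no verdict.

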